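Turn the cast tile face up on the retouching board

ROBOT

A 7-joint arm with a two-finger parallel gripper is mounted at the origin on the work surface. World frame = base frame: x ahead of the robot, y to its left, z up, the work surface at z = 0. Lengths are in m, angles in degrees, forces in N, time in s.
With the tool pointing down it reaches from about 0.4 to 0.85 m from the base axis. Payload 4.5 kg.
Tool frame: the origin (TCP) lies at the very end of the fingers, on their centre line; the grasp point (between the pads) lies 19 mm behind it (env.pinch_z is the z of the grasp point in the tool frame, in m); z points along the fingers, y is the direction in which the jaws open and shut (so a half turn about z gives the same grasp; the last joint's range is limited). The gripper opens to 88 mm and grips with 3 to 60 N. Pads are 18 mm wide; open, the fingers measure 123 mm over their backs; the gripper's body (75 mm by 187 mm) begins 45 mm behind the grasp point.
Start: joints at [-72.09, 39.483, -11.15, 89.685, 9.013, 51.709, -12.324], TCP at [0.172, 0.601, 0.217] pointing down, gripper open.
Joint ranges: [-172.22, 172.22], [-26.19, 119.32], [-84.43, 86.54], [7.71, 146.69], [-57.33, 237.33], [2.42, 119.75], [-152.13, 152.13]. Speed limits (degrees/s): [147.25, 147.25, 180, 180, 180, 180, 180].

INTERFACE

Orientations are given as a 3x3 rotation matrix whose columns are the frame's x, y, z axes.
In Python, from rig import env, read_camera, get_calibration gives the robot as it stands.
- The arm moves only by the tool step_arm, never from a script. Its argument "deltas" is one flat list of numbers, 7 for each row, row after row: the shift along the tool's x, y, z in m, then the turn, a rotation vector about the tool's x, y, z in degrees, then the gripper command: -1 is shut, 1 is fully open, values between are in proportion. In form: [x, y, z, rx, ry, rz, grip, x, y, z, rx, ry, rz, grip, ...]. A call has 1 to 8 rows; each row shifts and turns the commanded pose from where the row before left it, along the tool's axes as they then stand; what a row does not reach is not made up. A row lasts 1/10 s, in which the tool goes at most 50 mm and 8.59 degrees, less where a joint would pass 70% of its speed; a pose out of reach is approached as far as the arm can. A call with a gripper value outside its range is refused whole. The fingers move at their own pace and stop on an object; the grip force is fixed at half the most. Time passes only in rows, so rows that do not move let the fingers close. It gives the time, the measured TCP pose, the force and the opening at its end, in the units of the state.
- env.get_state(): the state, without advancing time (a new reading comes with each control period).
- read_camera(name): name is "scene" or "top"; returns the picture (480x640x3 uint8, red, green, blue); there is no depth.
- get_calibration(name): a dict with "vfov" (degrees; the focal length in pixels is half the picture's height over the tangent of half this angle, whatever the lens; pixels are square), "cx", "cy" (the principal point, pixels), "origin" and "attitude" of the camera in the world. Camera axes: x right, y down, z forward; pixel columns grow to the right and rows downward; lengths in m; the calibration is good to about 2 mm. A picture is of the moment at which its call begins. get_calibration takes no time and is no camera call.
- env.sign_off(): hands the job in, once; it reports no verdict.
The state is a dict: "time_s": time; "joint_positions": joint angles; "joint_velocities": joint speeds; "joint_torque": joint torques, N m; "position": TCP position; "tool_rot": TCP orientation; "force": force on the tool from outside, world axes, zero at the start; "torque": the same for the moment, N m; "grip_width": finger opening in m.
Only numpy, scipy, OpenCV 4.12 (cv2) and the standard library are available. Lean on these libraries where they do the work, as an engineer would, in place of code of your own. Each camera call takes 0.05 s, during which the arm holds its last target. There are 200 camera calls.

TASK

The cast concrete tile lies with its patterned face down on the bench in front of the retouching board. Push it against the board's front edge until it tips up on edge there and flips over onto the board, patterned face up, then push it along the board until its edge is flush against the stop batten at the back. Use only pushes of the fingers: do not pick the tile up or carry it, and leave the chock, the tin and the brush where they are.

Things in the scene. Friction and masses are not known exactly. Their poses are not given: they have to be found in the camera images.
- tile: cast concrete tile, x 90, y 110, z 15 mm, 0.25 to 0.4 kg; origin at its centre. z points out of the plain back: up at the start, down when done. The other face has scales sunk within a flush rim. Starts 5 to 45 mm before the board, y side along its edge within 0.25 rad. Rough edges: a finger pressed on the near edge, then raised, drags that edge up, the tile pivoting at the board's edge.
- board: board fixed to the bench, 300 mm wide (y), plywood with a black rubber top 20 mm over the bench. Origin: middle of the front edge, at bench height; x runs level from the front edge to the back, y left, z up. Front edge: an upright 20 mm step at x = 0. Flat top from x = 0 to 135 mm, where the stop batten begins: a wooden strip 45 mm deep, full width, its top 45 mm over the bench.
- chock: bystander: pine chock 75 x 45 x 42 mm, standing on the bench beside the tile. Origin at the centre of its underside.
- tin: bystander: steel tin with a paper label, 68 mm across and 85 mm high, standing on the bench beside the tile. Origin at the centre of its underside.
- brush: bystander: flat hand brush with a wooden handle, about 200 mm long, lying on the bench to the left of the board. Origin on its underside.
Mind the look-alikes: they are no part of the job. Several things look just like the tile: the one meant starts farthest to the robot's right.

How it is judged (in metres and radians):
On the way:
1. the tile is tipped up on edge against the front edge of the board (angle between tile's own z axis and vertical between 1.1 and 2.1 rad and x of tile in the frame of board between -0.06 and 0.04 m and contact force between tile and board above 0.05 N).
At the end, for the whole second after the job is handed in: The tile lies flat on the board's rubber facing, patterned face up, its far 110 mm edge against the stop batten (gap at most 5 mm, within 0.08 rad of square), wholly on the board, at rest and let go (angle between tile's own z axis and vertical above 3.06 rad and height (world z) of tile between 0.024 and 0.031 m and x of tile in the frame of board between 0.085 and 0.094 m and y of tile in the frame of board between -0.09 and 0.09 m and angle between the x axis of tile and the x axis of board, either way round below 0.08 rad and linear speed of tile below 0.01 m/s); the robot touches nothing.
It fails at once if the tile is lifted or carried (centre over 72 mm above the bench; lying nearly level, over 45 mm pattern down or 57 mm pattern up) (height (world z) of tile above 0.072 m or (height (world z) of tile above 0.045 m and angle between tile's own z axis and vertical below 0.5 rad) or (height (world z) of tile above 0.057 m and angle between tile's own z axis and vertical above 2.64 rad)).
It fails at once if the chock, the tin or the brush is shifted by more than 15 mm (distance of any of chock, tin, brush from where it was at the start of the episode above 0.015 m).
It also fails if it takes over 64 s, if anything falls off the work surface, if the arm or the gripper's body presses on something with over 40 N, if the wrist force passes 120 N, or if a joint passes its speed limit or range.

## Working session

There is one attempt and no reset: what is moved stays moved. The work goes in short steps, Python scripts to look and compute and a tool call to move; the robot and the scene stay as the last step left them, time stands still between calls to the robot, and variables do not carry over. Pictures are saved under pics/ and viewed, about 8 in all and at most 12, crops included, and the job is handed in when it is done.

Besides the shell and the picture viewer there is one more tool, called after "Call:" by a JSON object that holds its "api" and its "payload", one argument or row to a line. step_arm: Moves the arm, as the interface text tells. Its arguments: {"type":"object","properties":{"deltas":{"type":"array","items":{"type":"number"}}},"required":["deltas"]}

```bash
mkdir -p pics; ls; python3 - <<'E'
from rig import env, read_camera, get_calibration
import cv2
for n in("scene","top"):
    cv2.imwrite(f"pics/{n}0.png",read_camera(n)[:,:,::-1]); print(n,get_calibration(n))
print(env.get_state())
E
```

```text
pics
scene {'vfov': 53.61233957017507, 'cx': 323.08230010733075, 'cy': 240.98436315152782, 'origin': array([1.00161283, 0.02842184, 0.6369726 ]), 'attitude': array([[ 0.1096744 ,  0.79880674, -0.59150598],
       [ 0.9938887 , -0.09563002,  0.05513763],
       [-0.01252142, -0.59393829, -0.80441315]])}
top {'vfov': 50.7851210925198, 'cx': 312.86136195743836, 'cy': 245.50404008419198, 'origin': array([0.46857631, 0.09486803, 0.84141837]), 'attitude': array([[-0.00815196, -0.99501162,  0.09942548],
       [-0.99981811,  0.00982481,  0.01634709],
       [-0.01724238, -0.09927414, -0.99491072]])}
{'time_s': 0.1, 'joint_positions': array([-72.08925508,  39.52599069, -11.14497604,  89.73696499,
         9.01284475,  51.7119069 , -12.32557422]), 'joint_velocities': array([-0.02129203, -0.18097273, -0.00401418, -0.08049487, -0.02146922,
        0.06726268, -0.01128285]), 'joint_torque': array([-3.72080496e-03, -5.28487444e+01, -1.27190776e+00, -1.53834611e+01,
       -5.26090153e-02,  1.96980422e-03,  3.59341936e-05]), 'position': array([0.17188835, 0.60028025, 0.21672525]), 'tool_rot': array([[-9.61399704e-01,  2.75155426e-01, -3.17528392e-04],
       [ 2.75155577e-01,  9.61398394e-01, -1.59237461e-03],
       [-1.32879228e-04, -1.61827818e-03, -9.99998682e-01]]), 'force': array([-0.20482584,  0.11678568, -0.31707293]), 'torque': array([-0.02355312,  0.02405873,  0.03056123]), 'grip_width': 0.08833587349980046}
```

View pics/scene0.png

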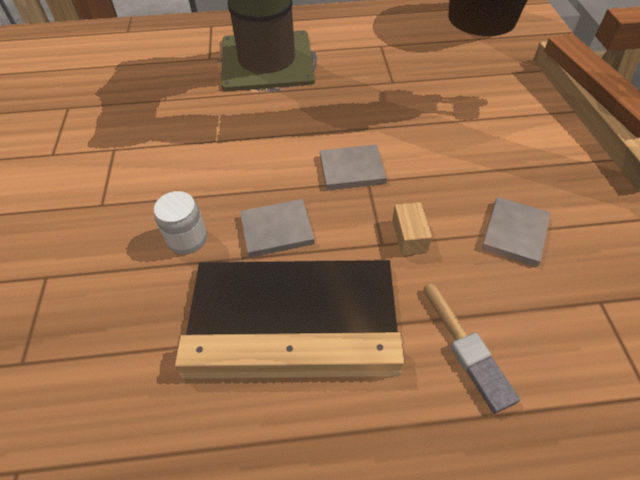

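View pics/top0.png

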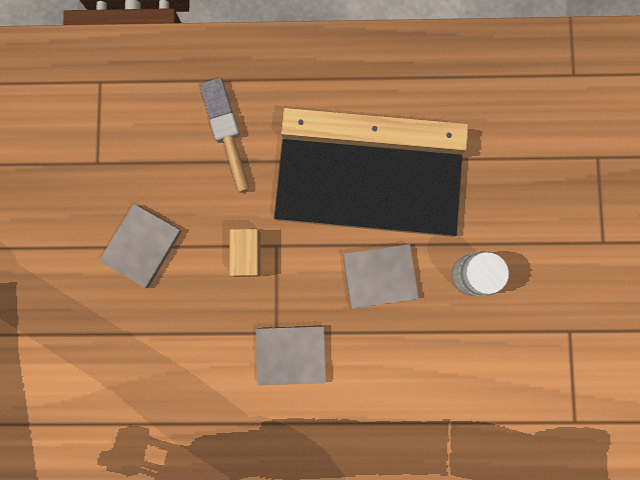

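Three look-alike tiles in the top picture: (140,245), (290,355) and (382,276). Image right is world −y, the robot's right, so the one meant is (382,276), just before the board. I'll confirm this in a crop and read the corners there.

```bash
python3 - <<'E'
import cv2
a=cv2.imread("pics/top0.png")[100:320,225:525]
cv2.imwrite("pics/c1.png",cv2.resize(a,None,fx=2.6,fy=2.6,interpolation=cv2.INTER_CUBIC))
E
```

```text
(no output)
```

View pics/c1.png

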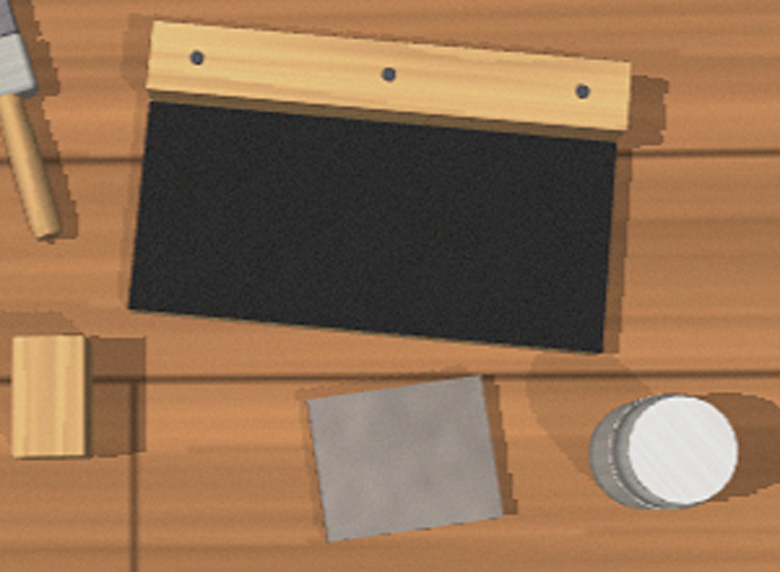

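```bash
cat > h.py <<'E'
from rig import env, read_camera, get_calibration
import numpy as np, cv2
def px2w(n,pts,z):
    c=get_calibration(n); f=240/np.tan(np.radians(c["vfov"]/2))
    p=np.atleast_2d(np.array(pts,float))
    d=np.c_[(p[:,0]-c["cx"])/f,(p[:,1]-c["cy"])/f,np.ones(len(p))]@np.array(c["attitude"]).T
    o=np.array(c["origin"]); return (o+d*((z-o[2])/d[:,2])[:,None])[:,:2]
def snap(n,name,box=None,k=1):
    a=read_camera(n)[:,:,::-1]
    if box: a=a[box[1]:box[3],box[0]:box[2]]
    cv2.imwrite(f"pics/{name}.png",cv2.resize(np.ascontiguousarray(a),None,fx=k,fy=k,interpolation=cv2.INTER_CUBIC))
E
python3 - <<'E'
from h import *
np.set_printoptions(precision=4,suppress=True)
cr=lambda l:np.array(l)/2.6+[225,100]
b=px2w("top",cr([(129,309),(603,353),(616,141),(150,101)]),.02)
t=px2w("top",cr([(306,401),(482,376),(502,516),(329,541)]),.015)
print("board",b); o=b[:2].mean(0); y=b[0]-b[1]; print(np.linalg.norm(y)); y/=np.linalg.norm(y); x=np.array([y[1],-y[0]])
R=np.c_[x,y]; print("o",o,"yaw",np.degrees(np.arctan2(x[1],x[0])))
print("tile",t,t.mean(0)); e=(t[0]-t[1]+t[3]-t[2]); f=t[0]-t[3]+t[1]-t[2]
print("tile yaw",np.degrees(np.arctan2(-e[0],e[1])),np.degrees(np.arctan2(f[1],f[0])),np.linalg.norm(e)/2,np.linalg.norm(f)/2)
print("tile in board",(t-o)@R,(t.mean(0)-o)@R)
ch=px2w("top",cr([(12,336),(84,336),(84,458),(12,458)]),.042); print("chock",(ch-o)@R)
ti=px2w("top",cr([(683,450)]),.085); print("tin",ti,(ti-o)@R)
E
```

```text
board [[ 0.5953  0.1709]
 [ 0.5643 -0.1263]
 [ 0.7    -0.1395]
 [ 0.7301  0.1573]]
0.298818336037779
o [0.5798 0.0223] yaw -5.963307522332527
tile [[ 0.5363  0.0597]
 [ 0.551  -0.0513]
 [ 0.4633 -0.0613]
 [ 0.4486  0.0466]] [ 0.4998 -0.0016]
tile yaw 7.640783431674418 7.509634912284223 0.11042613073981948 0.08849311414551896
tile in board [[-0.0471  0.0327]
 [-0.0209 -0.0762]
 [-0.1072 -0.0953]
 [-0.133   0.0106]] [-0.0771 -0.032 ]
chock [[-0.0266  0.217 ]
 [-0.0224  0.1729]
 [-0.0969  0.1649]
 [-0.101   0.2086]]
tin [[ 0.5004 -0.1523]] [[-0.0608 -0.1819]]
```

Target: tile at (382,276), centred at (−77, −32) mm in the board frame and turned about 13°. I'll push with both fingers spread about 60 mm along the board's y, so the push also squares the tile. First I turn the tool −10° and travel to a point behind the near edge.

Call:
{"api": "step_arm", "payload": {
  "deltas": [0, 0, 0, 0, 0, -5, 0.4, 0, 0, 0, 0, 0, -5, 0.4, -0.0191, -0.035, 0, 0, 0, 0, 0.4, -0.0191, -0.035, 0, 0, 0, 0, 0.4, -0.0191, -0.035, 0, 0, 0, 0, 0.4, -0.0191, -0.035, 0, 0, 0, 0, 0.4, -0.0191, -0.035, 0, 0, 0, 0, 0.4, -0.0191, -0.035, 0, 0, 0, 0, 0.4]
}}

```text
time_s: 0.9
position: [0.2645, 0.3784, 0.2173]
tool_rot: [[-0.995, 0.104, -0.0], [0.104, 0.995, -0.0], [0.0, -0.0, -1.0]]
force: [0.4, 0.5, -0.5]
grip_width: 0.0609
```

Call:
{"api": "step_arm", "payload": {
  "deltas": [-0.0191, -0.035, 0, 0, 0, 0, 0.4, -0.0191, -0.035, 0, 0, 0, 0, 0.4, -0.0191, -0.035, 0, 0, 0, 0, 0.4, -0.0191, -0.035, 0, 0, 0, 0, 0.4, -0.0191, -0.035, 0, 0, 0, 0, 0.4, -0.0191, -0.035, 0, 0, 0, 0, 0.4, -0.0191, -0.035, 0, 0, 0, 0, 0.4, -0.0191, -0.035, 0, 0, 0, 0, 0.4]
}}

```text
time_s: 1.7
position: [0.3872, 0.0841, 0.2173]
tool_rot: [[-0.995, 0.104, -0.0], [0.104, 0.995, 0.0], [0.0, 0.0, -1.0]]
force: [0.7, 0.4, -0.3]
grip_width: 0.0619
```

Call:
{"api": "step_arm", "payload": {
  "deltas": [-0.0191, -0.035, 0, 0, 0, 0, 0.4, -0.0191, -0.035, 0, 0, 0, 0, 0.4, 0, 0, 0, 0, 0, 0, 0.4, 0, 0, 0, 0, 0, 0, 0.4]
}}

```text
time_s: 2.1
position: [0.4175, 0.0115, 0.2172]
tool_rot: [[-0.994, 0.107, -0.001], [0.107, 0.994, 0.0], [0.001, 0.0, -1.0]]
force: [0.2, 0.5, 1.1]
grip_width: 0.0616
```

Call:
{"api": "step_arm", "payload": {
  "deltas": [0, 0, 0.045, 0, 0, 0, 0.4, 0, 0, 0.045, 0, 0, 0, 0.4, 0, 0, 0.045, 0, 0, 0, 0.4, 0, 0, 0.045, 0, 0, 0, 0.4, 0, 0, 0.025, 0, 0, 0, 0.4, 0, 0, 0.008, 0, 0, 0, 0.4, 0, 0, 0.0, 0, 0, 0, 0.4]
}}

```text
time_s: 2.8
position: [0.4235, 0.0104, 0.0367]
tool_rot: [[-0.995, 0.101, 0.0], [0.101, 0.995, -0.01], [-0.001, -0.01, -1.0]]
force: [0.4, 0.3, 0.8]
grip_width: 0.0619
```

```bash
python3 - <<'E'
from h import *
snap("top","t2",(225,160,525,385),2.6); print(env.get_state()["position"],env.get_state()["force"])
E
```

```text
[0.42387771 0.01029934 0.03729873] [-0.04107549 -0.02865704 -0.94628832]
```

View pics/t2.png

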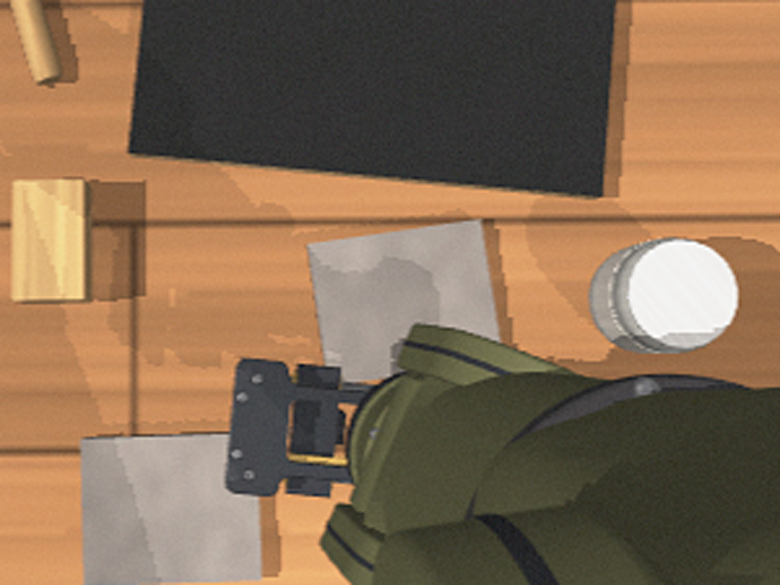

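Joint 6 is at its lower limit, so the tool can't point straight down this close to the base. I'll tilt it 15° with the tips toward the robot, which makes reach easier, and then descend.

Call:
{"api": "step_arm", "payload": {
  "deltas": [0.006, 0, -0.003, 0, 7.5, 0, 0.4, 0, 0, 0, 0, 7.5, 0, 0.4, 0, 0, 0, 0, 0, 0, 0.4]
}}

```text
time_s: 3.15
position: [0.423, 0.0068, 0.0268]
tool_rot: [[-0.984, 0.108, -0.141], [0.11, 0.994, -0.005], [0.14, -0.021, -0.99]]
force: [0.7, -0.1, 0.0]
grip_width: 0.062
```

Call:
{"api": "step_arm", "payload": {
  "deltas": [-0.004, 0, 0.015, 0, 0, 0, 0.4, -0.004, 0, 0.015, 0, 0, 0, 0.4, 0, 0, 0, 0, 0, 0, 0.4]
}}

```text
time_s: 3.45
position: [0.423, 0.0041, -0.0049]
tool_rot: [[-0.984, 0.102, -0.144], [0.105, 0.994, -0.014], [0.142, -0.029, -0.989]]
force: [-0.4, -0.4, -0.2]
grip_width: 0.0614
```

Call:
{"api": "step_arm", "payload": {
  "deltas": [0.001, 0, -0.008, 1, 0, 0, 0.4, 0, 0, 0, 0, 0, 0, 0.4]
}}

```text
time_s: 3.65
position: [0.4246, 0.0055, 0.0052]
tool_rot: [[-0.985, 0.099, -0.143], [0.104, 0.994, -0.03], [0.14, -0.045, -0.989]]
force: [0.7, -0.1, -0.2]
grip_width: 0.0613
```

```bash
python3 - <<'E'
from h import *
s=env.get_state();print(s["joint_positions"].round(1),s["force"],s["position"],s["tool_rot"])
snap("scene","s3",(180,100,440,300),3)
E
```

```text
[  6.5  53.4 -22.9 122.5  52.2  23.9  24. ] [ 0.6759292  -0.12425699 -0.2345936 ] [0.42459285 0.00548555 0.00523935] [[-0.98474354  0.0986291  -0.14336131]
 [ 0.1040003   0.99411103 -0.03044991]
 [ 0.13951381 -0.04489497 -0.98920187]]
```

View pics/s3.png

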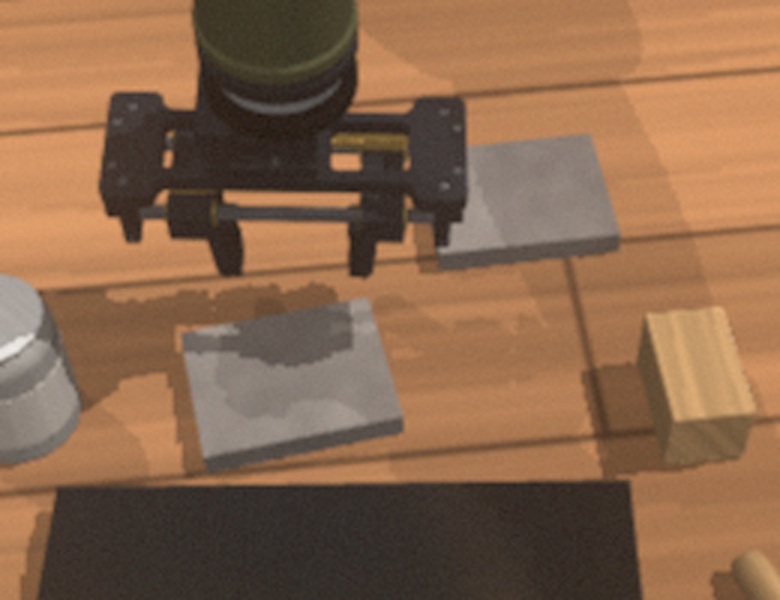

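Fingers sit behind the near edge (left tile in this view: near edge (185,335)–(370,300), board below it). I'll correct the roll and push toward the board.

Call:
{"api": "step_arm", "payload": {
  "deltas": [-0.0099, 0, -0.0014, -1.3, 0, 0, 0.4, -0.0099, 0, -0.0014, -1.3, 0, 0, 0.4, -0.0099, 0, -0.0014, 0, 0, 0, 0.4, -0.0099, 0, -0.0014, 0, 0, 0, 0.4, 0, 0, 0, 0, 0, 0, 0.4]
}}

```text
time_s: 4.2
position: [0.4659, 0.0003, 0.0037]
tool_rot: [[-0.984, 0.108, -0.139], [0.107, 0.994, 0.016], [0.139, 0.001, -0.99]]
force: [-0.2, 0.6, 0.1]
grip_width: 0.0617
```

Call:
{"api": "step_arm", "payload": {
  "deltas": [-0.005, 0, -0.0007, 0, 0, 0, 0.4, -0.005, 0, -0.0007, 0, 0, 0, 0.4, -0.003, 0, -0.0004, 0, 0, 0, 0.4, 0, 0, 0, 0, 0, 0, 0.4]
}}

```text
time_s: 4.6
position: [0.4774, -0.0013, 0.0034]
tool_rot: [[-0.984, 0.107, -0.141], [0.106, 0.994, 0.015], [0.142, -0.0, -0.99]]
force: [-0.3, -0.3, 0.2]
grip_width: 0.0615
```

```bash
python3 - <<'E'
from h import *
s=env.get_state();print(s["joint_positions"].round(1),s["force"])
snap("scene","s4",(180,150,380,300),4)
E
```

```text
[ 13.2  55.9 -29.7 113.6  46.6  31.7  33.9] [-0.28132498 -0.28634214  0.2174775 ]
```

View pics/s4.png

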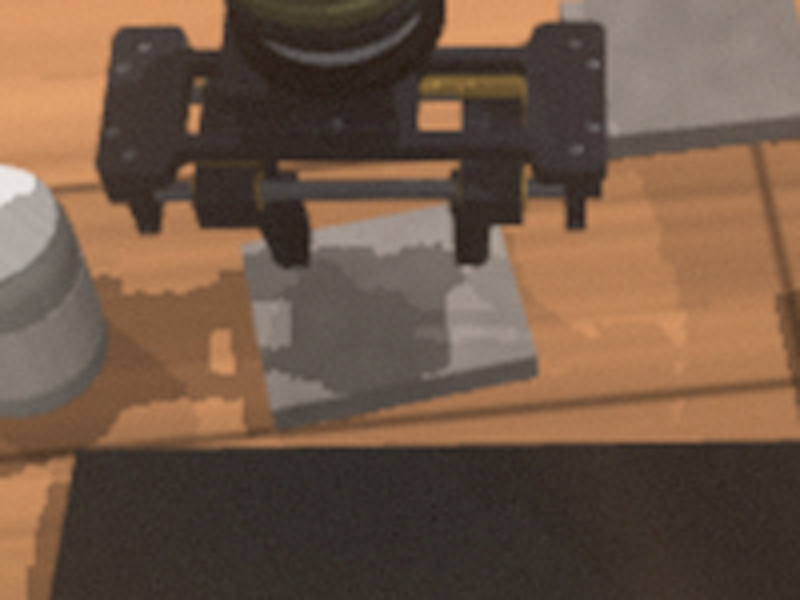

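```bash
python3 - <<'E'
from h import *
print("pinch_z",env.pinch_z)
def proj(n,P):
    c=get_calibration(n); f=240/np.tan(np.radians(c["vfov"]/2)); q=(np.array(P)-c["origin"])@np.array(c["attitude"]); return (q[:,:2]/q[:,2:]*f+[c["cx"],c["cy"]]).round(1)
s=env.get_state(); p=s["position"]; R=s["tool_rot"]
for dz in(0,-.02,.015,.03,.045): print(dz,proj("scene",[p+R@np.array([dx,y,0])+[0,0,dz] for y in(-.031-.009,.031+.009) for dx in(-.009,.009)]).tolist())
t=px2w("top",np.array([(306,401),(482,376),(502,516),(329,541)])/2.6+[225,100],.015)
print(proj("scene",np.c_[t,np.full(4,.015)]))
E
```

```text
pinch_z -0.0187
0 [[253.6, 222.5], [254.3, 213.5], [300.2, 222.1], [300.4, 213.1]]
-0.02 [[255.1, 229.7], [255.7, 220.8], [300.8, 229.2], [301.0, 220.4]]
0.015 [[252.4, 217.0], [253.1, 207.9], [299.8, 216.5], [300.0, 207.5]]
0.03 [[251.2, 211.2], [252.0, 202.1], [299.3, 210.8], [299.5, 201.7]]
0.045 [[250.0, 205.3], [250.7, 196.1], [298.8, 204.9], [299.0, 195.7]]
[[315.6 237.8]
 [247.8 251.7]
 [241.1 210.6]
 [303.1 198.5]]
```

The tile hasn't moved and no force shows. The fingertips at (252,216) and (297,215) sit about 16 mm higher than the reported z, so they passed over the tile. I'll go back and find the bench by touch.

Call:
{"api": "step_arm", "payload": {
  "deltas": [0.001, 0, -0.006, 0, 0, 0, 0.4, 0.022, 0, 0.003, 0, 0, 0, 0.4, 0.022, 0, 0.003, 0, 0, 0, 0.4, 0.004, 0, 0.0005, 0, 0, 0, 0.4, 0, 0, 0, 0, 0, 0, 0.4]
}}

```text
time_s: 5.15
position: [0.4285, 0.0038, 0.0103]
tool_rot: [[-0.984, 0.106, -0.141], [0.105, 0.994, 0.014], [0.142, -0.001, -0.99]]
force: [1.2, 0.0, -0.2]
grip_width: 0.0618
```

Call:
{"api": "step_arm", "payload": {
  "deltas": [-0.0006, 0, 0.004, 0, 0, 0, 0.4, -0.0006, 0, 0.004, 0, 0, 0, 0.4, -0.0006, 0, 0.004, 0, 0, 0, 0.4, 0, 0, 0, 0, 0, 0, 0.4]
}}

```text
time_s: 5.55
position: [0.4288, 0.0037, -0.0029]
tool_rot: [[-0.984, 0.108, -0.142], [0.107, 0.994, 0.015], [0.143, -0.001, -0.99]]
force: [0.3, 0.0, 0.5]
grip_width: 0.0612
```

```bash
python3 - <<'E'
from h import *
s=env.get_state();print(s["joint_positions"].round(1),s["force"],s["position"]); print(s["tool_rot"].round(3))
E
```

```text
[  9.4  54.6 -24.2 121.9  52.1  22.7  26. ] [0.34881427 0.02881237 0.54795605] [ 0.42882276  0.0036737  -0.00288139]
[[-0.984  0.108 -0.142]
 [ 0.107  0.994  0.015]
 [ 0.143 -0.001 -0.99 ]]
```

Call:
{"api": "step_arm", "payload": {
  "deltas": [0, 0, 0.004, 0, 0, 0, 0.4, 0, 0, 0.0, 0, 0, 0, 0.4]
}}

```text
time_s: 5.75
position: [0.4279, 0.0039, -0.0065]
tool_rot: [[-0.984, 0.107, -0.142], [0.106, 0.994, 0.015], [0.143, -0.0, -0.99]]
force: [0.0, 0.1, -0.2]
grip_width: 0.0617
```

Call:
{"api": "step_arm", "payload": {
  "deltas": [0, 0, 0.004, 0, 0, 0, 0.4, 0, 0, 0.0, 0, 0, 0, 0.4]
}}

```text
time_s: 5.95
position: [0.4273, 0.0039, -0.0104]
tool_rot: [[-0.984, 0.107, -0.142], [0.106, 0.994, 0.015], [0.142, -0.001, -0.99]]
force: [-0.7, -0.2, -0.1]
grip_width: 0.0616
```

Call:
{"api": "step_arm", "payload": {
  "deltas": [0, 0, 0.003, 0, 0, 0, 0.4, 0, 0, 0.0, 0, 0, 0, 0.4]
}}

```text
time_s: 6.15
position: [0.427, 0.0039, -0.0133]
tool_rot: [[-0.984, 0.107, -0.142], [0.106, 0.994, 0.015], [0.142, -0.001, -0.99]]
force: [0.4, -0.8, -0.3]
grip_width: 0.0619
```

Call:
{"api": "step_arm", "payload": {
  "deltas": [0, 0, 0.002, 0, 0, 0, 0.4, 0, 0, 0.0, 0, 0, 0, 0.4]
}}

```text
time_s: 6.35
position: [0.4268, 0.004, -0.0152]
tool_rot: [[-0.984, 0.107, -0.141], [0.106, 0.994, 0.015], [0.142, -0.0, -0.99]]
force: [-0.8, -0.5, 0.2]
grip_width: 0.0619
```

Call:
{"api": "step_arm", "payload": {
  "deltas": [0, 0, 0.002, 0, 0, 0, 0.4, 0, 0, 0.0, 0, 0, 0, 0.4]
}}

```text
time_s: 6.55
position: [0.4265, 0.004, -0.0172]
tool_rot: [[-0.984, 0.107, -0.141], [0.106, 0.994, 0.015], [0.142, -0.0, -0.99]]
force: [-1.0, 0.8, 0.8]
grip_width: 0.0615
```

Call:
{"api": "step_arm", "payload": {
  "deltas": [0, 0, 0.002, 0, 0, 0, 0.4, 0, 0, 0.0, 0, 0, 0, 0.4]
}}

```text
time_s: 6.75
position: [0.4263, 0.0041, -0.0192]
tool_rot: [[-0.984, 0.107, -0.141], [0.106, 0.994, 0.015], [0.142, -0.0, -0.99]]
force: [-0.3, -0.8, 0.2]
grip_width: 0.062
```

```bash
python3 - <<'E'
from h import *
snap("scene","s5",(200,150,350,260),5)
def proj(n,P):
    c=get_calibration(n); f=240/np.tan(np.radians(c["vfov"]/2)); q=(np.array(P)-c["origin"])@np.array(c["attitude"]); return (q[:,:2]/q[:,2:]*f+[c["cx"],c["cy"]])
s=env.get_state(); p=s["position"]; R=s["tool_rot"]
for dz in(0,.015,.02,.025,.03): print(dz,((proj("scene",[p+R@np.array([-.009,y,0])+[0,0,dz] for y in(-.031-.009,.031+.009)])-[200,150])*5).round().tolist())
E
```

```text
0 [[288.0, 292.0], [508.0, 290.0]]
0.015 [[282.0, 265.0], [506.0, 262.0]]
0.02 [[281.0, 255.0], [505.0, 253.0]]
0.025 [[279.0, 246.0], [504.0, 244.0]]
0.03 [[277.0, 237.0], [504.0, 234.0]]
```

View pics/s5.png

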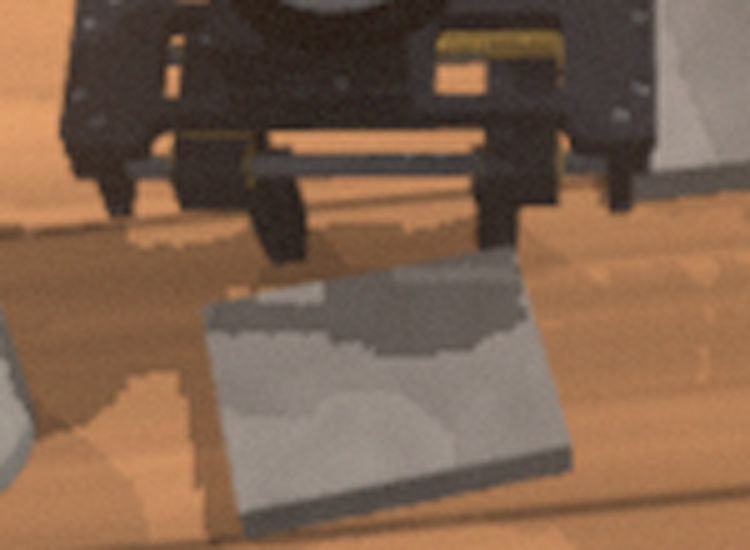

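Fingertips at (290,262) and (500,250) in the crop put the true height about 16–20 mm above the reading. They are nearly at the bench and behind the tile. I'll keep probing.

Call:
{"api": "step_arm", "payload": {
  "deltas": [0, 0, 0.002, 0, 0, 0, 0.4, 0, 0, 0.0, 0, 0, 0, 0.4]
}}

```text
time_s: 7.0
position: [0.4263, 0.0041, -0.0198]
tool_rot: [[-0.984, 0.107, -0.14], [0.106, 0.994, 0.014], [0.141, -0.001, -0.99]]
force: [-0.5, -1.5, 15.9]
grip_width: 0.0612
```

Call:
{"api": "step_arm", "payload": {
  "deltas": [0, 0, 0.002, 0, 0, 0, 0.4, 0, 0, 0.0, 0, 0, 0, 0.4]
}}

```text
time_s: 7.2
position: [0.4264, 0.004, -0.0201]
tool_rot: [[-0.985, 0.107, -0.138], [0.106, 0.994, 0.013], [0.139, -0.001, -0.99]]
force: [-1.6, -1.3, 36.5]
grip_width: 0.0618
```

Call:
{"api": "step_arm", "payload": {
  "deltas": [0.001, 0, -0.0055, 0, 0, 0, 0.4, -0.007, 0, -0.001, 0, -2, 0, 0.4, -0.007, 0, -0.0008, 0, -2, 0, 0.4, -0.007, 0, -0.0005, 0, -2, 0, 0.4, -0.007, 0, -0.0003, 0, -2, 0, 0.4, -0.007, 0, 0, 0, 0, 0, 0.4, 0, 0, 0, 0, 0, 0, 0.4]
}}

```text
time_s: 7.9
position: [0.4591, 0.0001, -0.0171]
tool_rot: [[-0.994, 0.108, -0.017], [0.108, 0.994, 0.0], [0.017, -0.002, -1.0]]
force: [0.2, 0.1, 0.7]
grip_width: 0.0614
```

Call:
{"api": "step_arm", "payload": {
  "deltas": [-0.005, 0, 0.001, 0, 0, 0, 0.4, -0.005, 0, 0.0005, 0, 0, 0, 0.4, -0.005, 0, 0, 0, 0, 0, 0.4, 0, 0, 0, 0, 0, 0, 0.4]
}}

```text
time_s: 8.3
position: [0.4737, -0.0019, -0.019]
tool_rot: [[-0.994, 0.109, -0.018], [0.109, 0.994, 0.0], [0.017, -0.002, -1.0]]
force: [-0.8, -0.2, -0.6]
grip_width: 0.0618
```

```bash
python3 - <<'E'
from h import *
snap("scene","s6",(180,150,380,300),4)
E
```

```text
(no output)
```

View pics/s6.png

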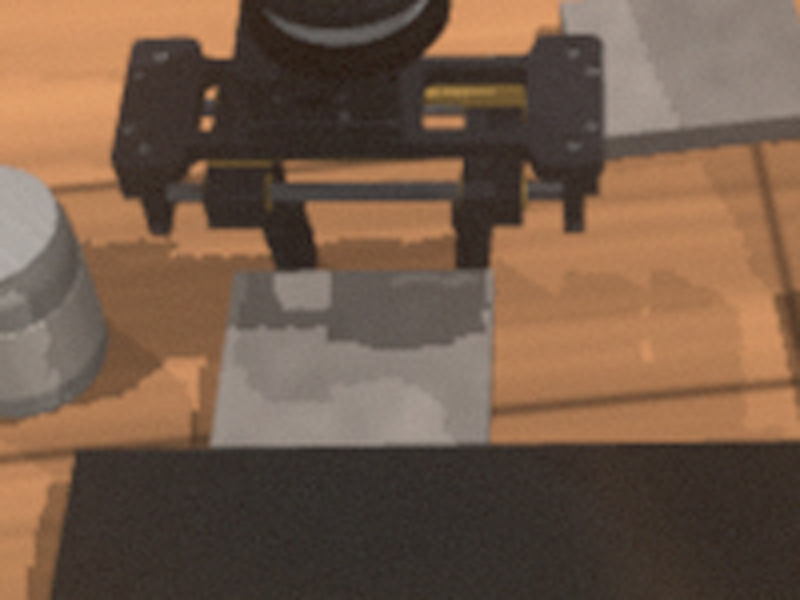

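The tile is now square to the board with its far edge nearly at the step (crop row 445), and both fingers are on the near edge at (295,268) and (470,268). I'll press until there is force.

Call:
{"api": "step_arm", "payload": {
  "deltas": [-0.004, 0, 0, 0, -1, 0, 0.4, 0, 0, 0, 0, 0, 0, 0.4]
}}

```text
time_s: 8.55
position: [0.477, -0.0021, -0.019]
tool_rot: [[-0.994, 0.107, -0.001], [0.107, 0.994, -0.003], [0.0, -0.003, -1.0]]
force: [-1.1, 0.1, -0.4]
grip_width: 0.0616
```

Call:
{"api": "step_arm", "payload": {
  "deltas": [-0.002, 0, 0, 0, 0, 0, 0.4, 0, 0, 0, 0, 0, 0, 0.4]
}}

```text
time_s: 8.75
position: [0.4772, -0.0023, -0.019]
tool_rot: [[-0.994, 0.107, -0.004], [0.107, 0.994, -0.003], [0.004, -0.003, -1.0]]
force: [-5.6, 0.7, 2.5]
grip_width: 0.0616
```

Call:
{"api": "step_arm", "payload": {
  "deltas": [-0.003, 0, 0, 0, 0, 0, 0.4, 0, 0, 0, 0, 0, 0, 0.4]
}}

```text
time_s: 8.95
position: [0.4772, -0.0023, -0.019]
tool_rot: [[-0.994, 0.106, -0.008], [0.106, 0.994, -0.002], [0.008, -0.003, -1.0]]
force: [-10.2, 1.6, 6.5]
grip_width: 0.0615
```

Call:
{"api": "step_arm", "payload": {
  "deltas": [-0.0002, 0, -0.0063, 0, 0, 0, 0.4, -0.0007, 0, -0.0063, 0, 0, 0, 0.4]
}}

```text
time_s: 9.15
position: [0.477, -0.0025, -0.0071]
tool_rot: [[-0.994, 0.105, -0.011], [0.105, 0.994, -0.003], [0.011, -0.004, -1.0]]
force: [-11.6, 3.0, -0.5]
grip_width: 0.0618
```

```bash
python3 - <<'E'
from h import *
snap("scene","s7",(190,180,350,290),5); print(env.get_state()["force"])
E
```

```text
[-11.05427143   1.49690901  -0.82259605]
```

View pics/s7.png

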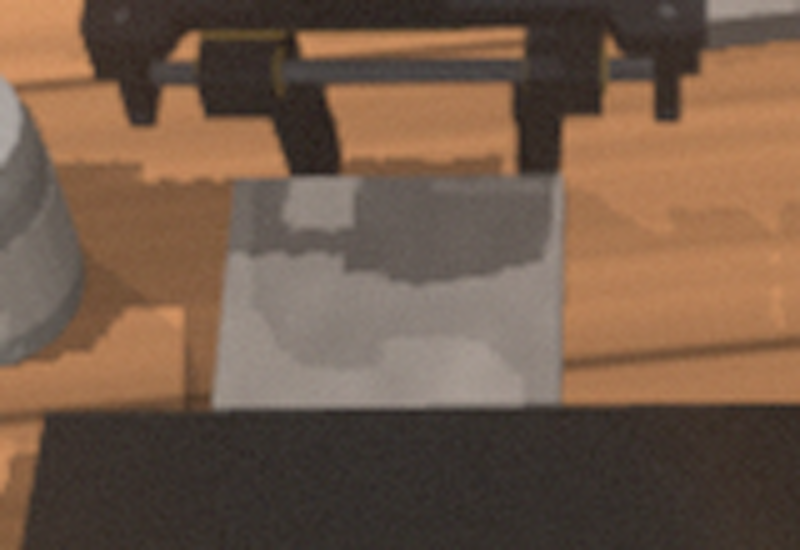

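The near edge now projects at row 215.6. Flat on the bench it would be about 219, so the edge is rising with the fingers. I'll continue along the arc.

Call:
{"api": "step_arm", "payload": {
  "deltas": [-0.0015, 0, -0.0062, 0, 0, 0, 0.4, -0.002, 0, -0.0061, 0, 0, 0, 0.4, -0.0022, 0, -0.006, 0, 0, 0, 0.4]
}}

```text
time_s: 9.5
position: [0.4792, -0.0028, 0.0109]
tool_rot: [[-0.994, 0.105, -0.016], [0.105, 0.995, -0.003], [0.016, -0.005, -1.0]]
force: [-17.4, 4.2, 2.9]
grip_width: 0.0618
```

Call:
{"api": "step_arm", "payload": {
  "deltas": [-0.0024, 0, -0.0058, 0, 0, 0, 0.4, -0.0029, 0, -0.0057, 0, 0, 0, 0.4, -0.0033, 0, -0.0055, 0, 0, 0, 0.4]
}}

```text
time_s: 9.8
position: [0.4847, -0.0035, 0.0278]
tool_rot: [[-0.994, 0.103, -0.021], [0.104, 0.995, -0.004], [0.021, -0.006, -1.0]]
force: [-23.8, 5.2, 8.8]
grip_width: 0.0616
```

Force is radial and growing as expected. The tile is about 29° up and pivoting near the step. I'll follow the pure arc from here.

Call:
{"api": "step_arm", "payload": {
  "deltas": [-0.0028, 0, -0.0057, 0, 0, 0, 0.4, -0.0032, 0, -0.0055, 0, 0, 0, 0.4, -0.0035, 0, -0.0053, 0, 0, 0, 0.4]
}}

```text
time_s: 10.1
position: [0.4976, -0.0048, 0.0449]
tool_rot: [[-0.994, 0.104, -0.016], [0.104, 0.995, -0.004], [0.016, -0.006, -1.0]]
force: [-15.2, 2.2, 10.4]
grip_width: 0.0617
```

Call:
{"api": "step_arm", "payload": {
  "deltas": [-0.0039, 0, -0.005, 0, 0, 0, 0.4, -0.0042, 0, -0.0047, 0, 0, 0, 0.4, -0.0045, 0, -0.0044, 0, 0, 0, 0.4]
}}

```text
time_s: 10.4
position: [0.5164, -0.0065, 0.06]
tool_rot: [[-0.994, 0.106, -0.006], [0.106, 0.994, -0.003], [0.005, -0.004, -1.0]]
force: [-3.6, -0.2, 5.0]
grip_width: 0.0617
```

Call:
{"api": "step_arm", "payload": {
  "deltas": [-0.0065, 0, -0.0023, 0, 0, 0, 0.4, -0.006, 0, -0.0021, 0, 0, 0, 0.4]
}}

```text
time_s: 10.6
position: [0.53, -0.0078, 0.0651]
tool_rot: [[-0.994, 0.106, -0.004], [0.106, 0.994, -0.003], [0.003, -0.004, -1.0]]
force: [-5.6, -0.3, 12.7]
grip_width: 0.0618
```

Call:
{"api": "step_arm", "payload": {
  "deltas": [-0.006, 0, -0.002, 0, 0, 0, 0.4, -0.006, 0, -0.0015, 0, 0, 0, 0.4]
}}

```text
time_s: 10.8
position: [0.5442, -0.0093, 0.0686]
tool_rot: [[-0.994, 0.107, 0.0], [0.107, 0.994, -0.003], [-0.0, -0.003, -1.0]]
force: [-1.4, -0.7, 2.2]
grip_width: 0.0616
```

Call:
{"api": "step_arm", "payload": {
  "deltas": [-0.006, 0, 0.0005, 0, 0, 0, 0.4, -0.006, 0, 0, 0, 0, 0, 0.4]
}}

```text
time_s: 11.0
position: [0.5577, -0.0107, 0.069]
tool_rot: [[-0.994, 0.107, 0.003], [0.107, 0.994, -0.003], [-0.003, -0.003, -1.0]]
force: [-5.2, -1.1, 20.7]
grip_width: 0.0616
```

```bash
python3 - <<'E'
from h import *
snap("scene","s8",(170,130,350,310),3.3); print(env.get_state()["force"])
E
```

```text
[-2.52807033 -1.34700765 15.28886797]
```

View pics/s8.png

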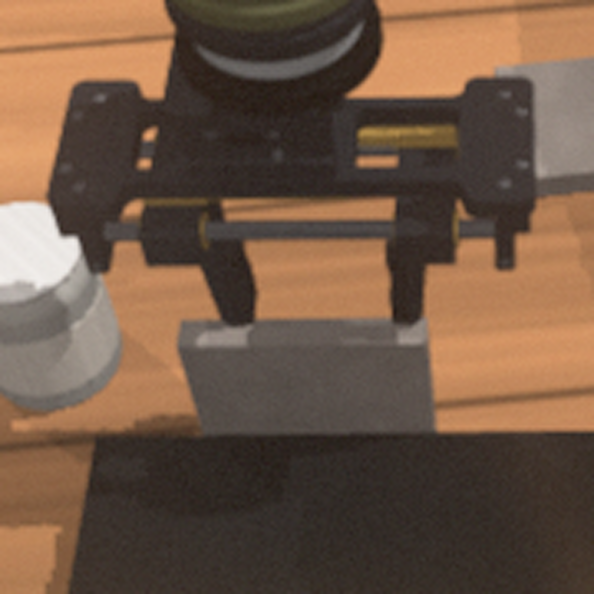

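The tile stands almost upright at the step (crop: top edge (180,322)–(428,322), base at row 435), with the fingers on its top edge. I'll drag the top forward and ease the downward pressure.

Call:
{"api": "step_arm", "payload": {
  "deltas": [-0.006, 0, -0.001, 0, 0, 0, 0.4, -0.006, 0, 0, 0, 0, 0, 0.4]
}}

```text
time_s: 11.25
position: [0.5689, -0.0117, 0.0699]
tool_rot: [[-0.994, 0.107, 0.002], [0.107, 0.994, -0.003], [-0.002, -0.002, -1.0]]
force: [-1.4, -1.2, 10.5]
grip_width: 0.062
```

Call:
{"api": "step_arm", "payload": {
  "deltas": [-0.006, 0, 0, 0, 0, 0, 0.4, -0.006, 0, 0, 0, 0, 0, 0.4]
}}

```text
time_s: 11.45
position: [0.5808, -0.013, 0.0688]
tool_rot: [[-0.994, 0.108, 0.001], [0.108, 0.994, -0.002], [-0.001, -0.002, -1.0]]
force: [1.2, 0.0, 0.2]
grip_width: 0.0619
```

Call:
{"api": "step_arm", "payload": {
  "deltas": [0, 0, 0, 0, 0, 0, 0.4, 0, 0, 0, 0, 0, 0, 0.4]
}}

```text
time_s: 11.65
position: [0.5794, -0.013, 0.0677]
tool_rot: [[-0.994, 0.108, -0.001], [0.108, 0.994, -0.002], [0.001, -0.002, -1.0]]
force: [-0.6, 0.6, 0.0]
grip_width: 0.0616
```

```bash
python3 - <<'E'
from h import *
a=read_camera("scene"); cv2.imwrite("pics/s9full.png",a[:,:,::-1]); g=a.mean(2)
print(g[200:335:6,200:340:10].astype(int)); print(env.get_state()["force"])
E
```

```text
[[ 55  47  45  43  36  44  46  45  43  43  41  55  64  60]
 [ 53 113  59  48 128 129 126 127 129  46  47  61  46  50]
 [ 72  57  49  69  78  74  76  75  81  53  51  72  49  80]
 [ 52  79  47  65  41 133 134 135 134  46  43 131  54 134]
 [ 61 134  68  44  42 135 133 131 134  40 103 133  71 138]
 [151 138 134 128  38 135 134 139 139  39 139 137 140 149]
 [152 123 139 140  43 136 137 142 146  43 151 152 150 148]
 [135 128 135 151 137 148 147 144 148 149 151 150 147 147]
 [114 132 130 150 109 120 118 118 122 120 134 140 136 127]
 [132 131 125  95 107 109  87 124 125 127 126 135 138 137]
 [117 105  85  93  90  87  76  86 123 128 112 118 111 110]
 [ 43  43  42  98  91  82  83  86 116 119  87  50  53  55]
 [ 44  43  43  96  99  98  96  94 113 111  74  45  51  55]
 [ 52  42  38  62  62  58  59  67  65  63  50  45  46  50]
 [ 49  45  42  38  37  37  44  35  39  46  46  47  48  50]
 [ 45  43  44  45  42  36  37  38  39  45  44  46  44  48]
 [ 49  46  42  37  38  41  48  47  47  44  48  40  46  48]
 [ 52  52  47  50  50  50  49  47  49  47  46  51  44  41]
 [ 55  52  50  50  56  49  49  49  49  48  45  48  48  48]
 [ 52  53  53  56  51  52  45  49  49  49  49  51  46  52]
 [ 54  52  51  52  52  52  52  52  49  46  50  50  47  50]
 [ 58  55  52  53  56  56  53  53  53  56  57  57  54  52]
 [ 55  54  55  55  53  56  59  55  56  56  54  56  51  60]]
[-0.20219662 -0.27710283 -1.13362405]
```

```bash
python3 - <<'E'
import cv2
a=cv2.imread("pics/s9full.png")[190:340,170:410]; cv2.imwrite("pics/c9.png",cv2.resize(a,None,fx=3.2,fy=3.2,interpolation=cv2.INTER_CUBIC))
E
```

```text
(no output)
```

View pics/c9.png

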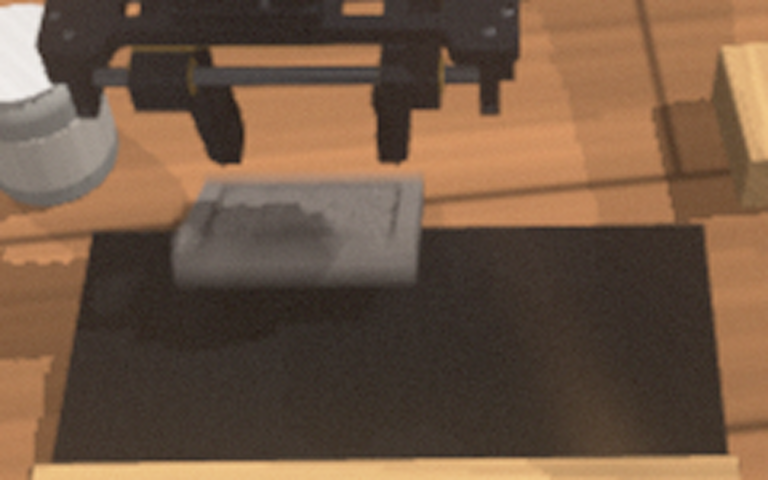

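The tile is flipping: its patterned face shows and its leading edge is over the board at crop (175–415, 285). I'll let it settle, then retreat over it and come down behind.

Call:
{"api": "step_arm", "payload": {
  "deltas": [0, 0, -0.01, 0, 0, 0, 0.4, 0, 0, 0, 0, 0, 0, 0.4, 0.02, 0, 0, 0, 0, 0, 0.4, 0.02, 0, 0, 0, 0, 0, 0.4, 0.02, 0, 0, 0, 0, 0, 0.4, 0.015, 0, 0, 0, 0, 0, 0.4, 0, 0, 0, 0, 0, 0, 0.4]
}}

```text
time_s: 12.4
position: [0.5032, -0.0048, 0.0783]
tool_rot: [[-0.994, 0.105, -0.002], [0.105, 0.994, -0.003], [0.002, -0.004, -1.0]]
force: [0.1, 0.9, 0.0]
grip_width: 0.062
```

```bash
python3 - <<'E'
from h import *
a=read_camera("scene"); cv2.imwrite("pics/s10.png",a[:,:,::-1]); g=a.mean(2)
b=read_camera("top"); cv2.imwrite("pics/t10.png",b[:,:,::-1])
print(g[220:335:5,215:340:8].astype(int)); 
E
```

```text
[[127 130 132 132 137 134 129 131 131 132 132 129 131 129 132 130]
 [128 129 132 132 133 133 134 133 129 133 127 132 132 134 138 134]
 [112 109 111 112  92 131 135 134 141 137 138 134 135 136 138 145]
 [ 96  97  99  98  98 133 138 135 136 136 145 146 148 145 146 146]
 [ 84  98  97 101 103 104 130 131 125 131 132 145 148 145 146 142]
 [ 87  85 102  95  98 101 127 123 133 126 120 142 141 138 137 138]
 [ 87  87 117  97 111 131 125 127 121 128 124 126 121 100  87  93]
 [ 80  85 142 132 135 137 119 125 125 114 127 121 126 136 124 124]
 [ 64  60 144 136 136 135 124 124 127 123 129 110 105 101  99  95]
 [ 50  44 143 131 137 134 125 124 122 123 128  50  49  51  49  53]
 [ 52  46 145 115 137 135 128 119 125 115 129  48  49  46  57  52]
 [ 49  47 147 144 132 132 130 117 126 133 145  48  48  48  52  51]
 [ 47  41 138 141 147 144 142 142 148 146 148  47  48  45  51  53]
 [ 51  45 107 106 108  93  92  96  92  91  81  48  48  49  49  51]
 [ 49  44  63  65  58  55  57  50  57  55  48  45  46  46  49  48]
 [ 50  52  48  52  48  50  51  53  46  48  50  52  46  49  44  53]
 [ 50  49  52  49  53  50  51  53  50  49  49  50  46  50  50  52]
 [ 47  48  47  52  52  51  53  50  53  52  45  52  48  48  51  52]
 [ 52  53  52  50  50  52  50  47  53  50  47  49  48  48  48  50]
 [ 54  51  53  51  54  53  51  53  52  50  52  50  51  52  49  53]
 [ 51  54  50  56  54  55  55  53  47  50  51  51  53  47  49  51]
 [ 53  51  51  52  54  55  53  50  49  54  54  50  52  51  51  53]
 [ 59  54  57  53  53  58  51  56  56  55  54  53  54  52  56  53]]
```

```bash
cat >> h.py <<'E'
def w2b(P): 
    a=np.radians(-5.96); R=np.array([[np.cos(a),-np.sin(a)],[np.sin(a),np.cos(a)]]); return (np.atleast_2d(P)-[.5798,.0223])@R
E
python3 - <<'E'
from h import *
print(w2b(px2w("scene",[(231,283),(296,283)],.035)).round(4), w2b(px2w("top",(np.array([(129,309),(603,353)])/2.6+[225,100]),.02)))
g=cv2.imread("pics/s10.png").mean(2)
print(g[255:295:2,226:234].astype(int)); print(g[278:292,[235,262,290]].astype(int).T, g[270,288:304].astype(int))
E
```

```text
[[ 0.0497 -0.0921]
 [ 0.0511  0.0044]] [[ 7.88982674e-06  1.49386118e-01]
 [-9.36010558e-06 -1.49432217e-01]]
[[ 83  81  84  97 125 142 145 144]
 [ 82  85  82 105 134 146 145 143]
 [ 67  66  68 101 138 146 143 145]
 [ 59  62  75 116 149 145 146 148]
 [ 45  42  60 112 145 142 145 147]
 [ 44  47  82 129 143 143 143 144]
 [ 46  44 102 140 144 145 146 142]
 [ 46  52 106 147 145 146 147 144]
 [ 46  77 124 148 144 145 146 143]
 [ 40  83 130 147 148 146 148 141]
 [ 48 106 149 149 147 147 148 138]
 [ 55 109 148 146 147 145 146 127]
 [ 74 120 144 140 143 141 139 134]
 [ 88 129 137 136 135 136 138 136]
 [ 94 134 134 137 134 134 135 137]
 [ 80 107 108 111 111 107 101 100]
 [ 57  68  79  75  76  78  78  74]
 [ 45  61  77  76  75  79  79  79]
 [ 47  49  45  41  41  46  44  44]
 [ 50  48  49  50  46  47  50  48]]
[[130 137 140 140 140 138 130 104  75  81  78  80  63  44]
 [124 134 146 146 145 146 130  97  79  79  81  73  58  43]
 [137 145 148 148 149 151 125  90  81  81  80  64  43  45]] [112 119 124 113  91 101 118 129 130 131 129 133 121  76  49  48]
```

Call:
{"api": "step_arm", "payload": {
  "deltas": [0, 0, 0.03, 0, 0, 0, 0.4, 0, 0, 0.03, 0, 0, 0, 0.4, 0, 0, 0.012, 0, 0, 0, 0.4, -0.01, 0, 0, 0, 0, 0, 0.4, -0.01, 0, 0, 0, 0, 0, 0.4, -0.01, 0, 0, 0, 0, 0, 0.4, -0.01, 0, 0, 0, 0, 0, 0.4, 0, 0, 0, 0, 0, 0, 0.4]
}}

```text
time_s: 13.3
position: [0.5477, -0.0096, 0.0058]
tool_rot: [[-0.994, 0.11, 0.003], [0.11, 0.994, -0.002], [-0.003, -0.001, -1.0]]
force: [0.5, -0.4, -0.0]
grip_width: 0.0618
```

Call:
{"api": "step_arm", "payload": {
  "deltas": [-0.01, 0, 0, 0, 0, 0, 0.4, -0.01, 0, 0, 0, 0, 0, 0.4, -0.01, 0, 0, 0, 0, 0, 0.4, -0.01, 0, 0, 0, 0, 0, 0.4, -0.01, 0, 0, 0, 0, 0, 0.4, 0, 0, 0, 0, 0, 0, 0.4]
}}

```text
time_s: 13.9
position: [0.5962, -0.0149, 0.0059]
tool_rot: [[-0.994, 0.109, 0.002], [0.109, 0.994, -0.002], [-0.002, -0.002, -1.0]]
force: [1.0, 0.3, -0.5]
grip_width: 0.0616
```

```bash
python3 - <<'E'
from h import *
a=read_camera("scene"); cv2.imwrite("pics/s11.png",a[:,:,::-1]); g=a.mean(2)
s=env.get_state(); print(w2b(s["position"][:2]),s["force"])
print(g[285:335,[235,262,285]].astype(int).T)
E
```

```text
[[ 0.01928628 -0.03526033]] [ 0.00695318  0.12932494 -0.21161762]
[[ 84  85  82  81  84  85 107 117 118 126 126 126 126 123 126 121 125 123
  121 121 122 125 125 125 126 118 127 147 151 150 151 151 153 153 155 151
  153 152 152 150 150 133  98  85  91  87  75  54  58 139]
 [ 82  83  84  85  83  87  87  85  86  87  87 101 121 128 126 120 124 122
  120 124 128 126 126 126 134 139 139 140 142 136 134 136 142 133 132 144
  149 150 152 153 154 134  93  84  89  88  73  54  79 146]
 [ 85  86  85  85  89  88  86  85  86  85 101 121 126 125 126 127 123 127
  123 125 125 125 126 126 129 121 128 141 149 151 150 153 153 153 154 153
  155 154 154 156 154 127  85  86  84  82  68  53  98 156]]
```

Call:
{"api": "step_arm", "payload": {
  "deltas": [-0.007, 0, 0, 0, 0, 0, 0.4, -0.006, 0, 0, 0, 0, 0, 0.4, 0, 0, 0, 0, 0, 0, 0.4]
}}

```text
time_s: 14.25
position: [0.6087, -0.0162, 0.006]
tool_rot: [[-0.994, 0.108, 0.001], [0.108, 0.994, -0.002], [-0.001, -0.002, -1.0]]
force: [0.2, 1.0, 0.3]
grip_width: 0.062
```

Call:
{"api": "step_arm", "payload": {
  "deltas": [-0.003, 0, 0, 0, 0, 0, 0.4, 0, 0, 0, 0, 0, 0, 0.4]
}}

```text
time_s: 14.45
position: [0.6108, -0.0164, 0.006]
tool_rot: [[-0.994, 0.107, -0.0], [0.107, 0.994, -0.002], [-0.0, -0.002, -1.0]]
force: [-0.6, 0.3, 0.1]
grip_width: 0.0616
```

Call:
{"api": "step_arm", "payload": {
  "deltas": [-0.003, 0, 0, 0, 0, 0, 0.4, 0, 0, 0, 0, 0, 0, 0.4]
}}

```text
time_s: 14.65
position: [0.6114, -0.0167, 0.0059]
tool_rot: [[-0.994, 0.107, -0.004], [0.107, 0.994, -0.003], [0.004, -0.004, -1.0]]
force: [-5.7, 0.9, 3.9]
grip_width: 0.0619
```

Force of 5.7 N at TCP board x ≈ 35 mm is what contact with the batten should give. I'll press slightly more, then back off and check.

Call:
{"api": "step_arm", "payload": {
  "deltas": [-0.003, 0, 0, 0, 0, 0, 0.4, 0, 0, 0, 0, 0, 0, 0.4]
}}

```text
time_s: 14.85
position: [0.6114, -0.0167, 0.0057]
tool_rot: [[-0.994, 0.106, -0.01], [0.106, 0.994, -0.004], [0.009, -0.005, -1.0]]
force: [-11.7, 0.7, 8.8]
grip_width: 0.0614
```

Call:
{"api": "step_arm", "payload": {
  "deltas": [0.015, 0, 0, 0, 0, 0, 0.4, 0.025, 0, 0, 0, 0, 0, 0.4, 0.02, 0, -0.03, 0, 0, 0, 0.4, 0.02, 0, -0.035, 0, 0, 0, 0.4, 0.02, 0, -0.035, 0, 0, 0, 0.4, 0.02, 0, -0.03, 0, 0, 0, 0.4, 0, 0, 0, 0, 0, 0, 0.4, 0, 0, 0, 0, 0, 0, 0.4]
}}

```text
time_s: 15.65
position: [0.4983, -0.0041, 0.1366]
tool_rot: [[-0.994, 0.107, 0.002], [0.107, 0.994, -0.003], [-0.003, -0.002, -1.0]]
force: [0.6, -0.5, -0.2]
grip_width: 0.0618
```

```bash
python3 - <<'E'
from h import *
s=env.get_state(); print(s["force"],s["position"])
snap("scene","s12",(150,180,410,390),3)
E
```

```text
[ 0.59887531 -0.45420948 -0.24269529] [ 0.49829833 -0.00405981  0.13661402]
```

View pics/s12.png

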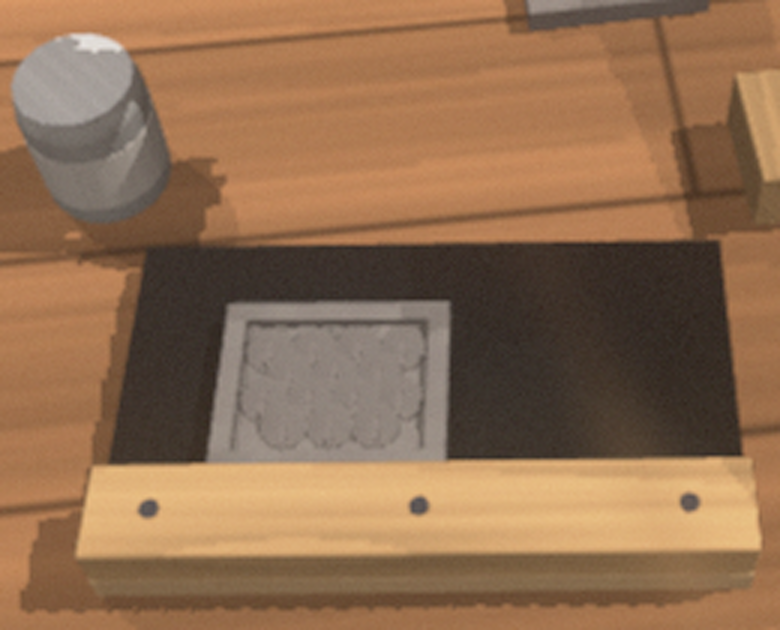

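The tile lies pattern up and square against the batten: crop near edge (228,303)–(450,301), far edge at the batten around row 460. I'll do a numeric check of its position and the bystanders, then hand in.

```bash
python3 - <<'E'
from h import *
q=w2b(px2w("scene",np.array([(228,303),(450,301)])/3+[150,180],.035)); print("near edge",q.round(4),"yaw",np.arctan2(q[1,0]-q[0,0],q[1,1]-q[0,1]))
a=cv2.imread("pics/scene0.png",0); b=read_camera("scene"); cv2.imwrite("pics/fin.png",b[:,:,::-1]); b=cv2.cvtColor(b,cv2.COLOR_RGB2GRAY)
for n,(x,y,X,Y) in dict(tin=(150,188,210,255),chock=(388,198,436,256),brush=(420,280,522,414)).items():
    m=cv2.matchTemplate(b,a[y:Y,x:X],cv2.TM_CCOEFF_NORMED); _,v,_,l=cv2.minMaxLoc(m); print(n,round(v,2),l[0]-x,l[1]-y)
E
```

```text
near edge [[ 0.0462 -0.0999]
 [ 0.0465  0.0102]] yaw 0.003069318815102689
tin 0.83 0 0
chock 0.97 0 0
brush 0.94 0 0
```

```bash
python3 -c "
from rig import env
print(env.sign_off())"
```

```text
the job is handed in; nothing more can be done
None
```

I pushed the tile square against the board's front edge, tipped it up there with both fingertips on its near edge, and flipped it over. I then pushed it along the rubber into the stop batten. The job is handed in at about 16 s of the 64 s allowed; the sign-off gives no verdict.

**Last checks:**
- **Position:** the tile lies flat, patterned face up. Its near edge is at board x ≈ 46 mm, so its centre is at about 91 mm (allowed 85 to 94 mm). Its centre is at y ≈ −45 mm, and it is within 0.01 rad of square.
- **Against the batten:** the push met 6 to 12 N of resistance there. The batten hides the far edge's foot from the camera, so that contact was felt rather than seen.
- **Robot:** clear of everything, with about zero force at hand-in.
- **Bystanders:** the tin, chock and brush show 0 pixels of shift from the first picture.

**What disagreed:** the reported TCP height read about 20 mm lower than the fingertips really were. My first push passed over the tile without touching it. I found the true bench height by touch and worked from that afterwards.

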